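# Start the flange nut on the bat stand's stud

## Task

Pick up the brass flange nut and set it, flange down, on the upright threaded stud in the middle of the round wooden bat. Holding it lightly, back it off (anticlockwise seen from above) until you feel the thread drop in, then screw it down clockwise until its flange is fully down on the steel washer, and let go. Never press or turn hard against a stop - the thread is easily damaged - and leave the pots, the jar, the steel ring and the white ceramic post where they stand.

Things in the scene. Friction and masses are not known exactly. Their poses are not given: they have to be found in the camera images.
- nut: Brass flange nut, 0.26 kg, flange down. Origin: centre of its underside, z up. Hexagon 50 mm across the flats (58 over the corners), 6 to 34 mm above the underside; x is square to a pair of flats, flats every 60 degrees. Flange 62 mm wide, 6 mm thick. Grip two facing flats above the flange. In jaws 2 mm wider than the flats it has 0.1 rad of play and can sink or screw down by itself.
- nut_teeth (a point): On the nut's axis, 8 mm above its underside, at the height of its thread: three short round teeth 3.5 mm thick, 120 degrees apart, in a bore about 35 mm wide, leaving a 27 mm opening. The top 8 mm of the bore are a smooth 27 mm guide collar.
- stand: The fixed bat stand: green cast foot, round wooden bat 180 mm wide with its top 48 mm above the table, and on it a steel washer 76 mm wide and 4 mm thick round the stud. Origin: centre of the foot on the table; its yaw says nothing of the thread. Force between nut and stand (stud, washer) must stay under 60 N: a resisting moment above 0.1 N m or push above 10 N means a stop.
- seat (a point): Centre of the top of the steel washer, 52 mm above the table, z up; the stud rises from it. The nut is fully down when its underside lies on the washer. Once the thread has dropped in, 100 to 140 degrees clockwise bring it there; stop there (it goes tight half a radian later).
- stud_top (a point): Centre of the top end of the steel stud, 50 mm above seat. The stud never turns. Its top 26 mm are a plain pilot 25 mm in diameter with a 4 mm bevel (1 mm of radial play in the nut).
- thread (a point): On the stud's axis, 20 mm above seat: the flat blunt end of the coarse right-hand three-start thread, 33 mm wide, 7 mm of descent per 120 degrees. The turn of its starts is random and not measured. A nut set on usually lands here, underside 14 mm (on a stop: 18) above the washer; clockwise it then soon jams on a stop.
- gap (a point): On the stud's axis, 13 mm above seat: depth of the three entry gaps. Turned anticlockwise by up to about 100 degrees, the teeth slide off the thread's end and the nut drops by 7 to 8 mm, underside then 6 to 7 mm above the washer. The gaps leave about 0.15 rad of free turning, then anticlockwise meets a stop. Now and then a nut is set straight into the gaps.
- cup: Bystander: terracotta cup, 68 mm wide, 70 mm high; origin under its centre.
- bowl: Bystander: white bowl, 130 mm wide, 60 mm high; origin under its centre.
- glaze: Bystander: amber glaze jar with black cap, 72 mm wide, 90 mm high; origin under its centre.
- spacer: Bystander: dark steel spacer ring, 60 mm wide, 22 mm high, smooth 38 mm bore; origin under its centre.
- prop: Bystander: white ceramic post, 40 mm wide, 60 mm high; origin under its centre.
Things that resemble listed ones, but are neither listed nor needed, are in the scene too. Of the things like the nut, leave any that is red; of the rest the larger one is meant.

How it is judged:
By the outcome, as a careful person would: the job done as asked, in the order asked, and still so for the second after the job is handed in, with the robot touching nothing.
It also fails if it takes over 72 s, if anything falls off the work surface, if the arm or the gripper's body presses on something with over 40 N, if the wrist force passes 120 N, or if a joint passes its speed limit or range.

## Robot

A 7-joint arm with a two-finger parallel gripper is mounted at the origin on the work surface. World frame = base frame: x ahead of the robot, y to its left, z up, the work surface at z = 0. Lengths are in m, angles in rad, forces in N, time in s.
With the tool pointing down it reaches from about 0.4 to 0.85 m from the base axis. Payload 10.4 kg.
Tool frame: the origin (TCP) lies at the very end of the fingers, on their centre line; the grasp point (between the pads) lies r.tcp_to_grasp behind it (r.tcp_to_grasp is the distance from the TCP to the grasp point, in m); z points along the fingers, y is the line along which they close (so a half turn about z gives the same grasp; the last joint's range is limited). The gripper opens to 87 mm and grips with 3 to 60 N. Pads are 19 mm wide; open, the fingers measure 117 mm over their backs; the gripper's body (75 mm by 190 mm) begins 51 mm behind the grasp point.
Start: joints at [1.149, 0.332, -0.065, 1.46, 0.022, 1.35, -0.088], TCP at [0.243, -0.576, 0.223] pointing down, gripper open.
Joint ranges: [-2.6, 2.6], [-0.5, 2.12], [-1.47, 1.34], [0.16, 2.42], [-1.27, 4.41], [0.06, 2.06], [-2.6, 2.6]. Speed limits (rad/s): [2.22, 2.22, 2.79, 2.79, 3.14, 3.14, 3.14].

## Interface

Orientations are given as a unit quaternion [x, y, z, w].
In Python, from bench import monitor, cams, ticket, r gives the robot as it stands.
- The arm moves only by the shell command python3 -m crank 'ROWS' [OPENING] [FORCE]. ROWS is a JSON object whose one key "steps" holds a list of rows, each a list of 2 entries, a list of its own where there are three numbers: the shift along the world's x, y, z in units of 25 mm (1.0 is 25 mm), then the turn, a rotation vector about the world's x, y, z in units of 5 degrees (1.0 is 5 degrees). In form: {"steps": [[[x, y, z], [ax, ay, az]], ...]}. A call has 1 to 10 rows; each row shifts and turns the commanded pose from where the row before left it; what a row does not reach is not made up. A row lasts 1/12 s, in which the tool goes at most 41.7 mm and 7.16 degrees, less where a joint would pass 70% of its speed; a pose out of reach is approached as far as the arm can. A call is refused whole if a number of a shift passes 1 or a number of a turn 1, either way. A call with a gripper value outside its range is refused whole. OPENING is the finger opening in mm, from 0 to 87, set as the call begins (- or left out, the last holds). The fingers move at their own pace and stop on an object; FORCE is the grip in N (left out, the last holds). Time passes only in rows, so rows that do not move let the fingers close. It gives the time, the measured TCP pose, the force, the opening and the grip force at its end, in the units of the state.
- monitor.read_state(): the state, without advancing time (a new reading comes with each control period).
- cams.camera(name): name is "scene" or "side" or "wrist"; returns a dict with "pixels" (400x640x3 uint8, blue, green, red), "z_map" (400x640 float32, m along the optical axis (not along the pixel's ray), 0 where there is no reading), "vfov" (degrees; the focal length in pixels is half the picture's height over the tangent of half this angle, whatever the lens; pixels are square), "cx", "cy" (the principal point, pixels), "k1" (the pictures are not rectified: a ray, as slopes to the right and down, at radius r is drawn at 1 + k1 r^2 times it, then the intrinsics apply), "T" (4x4, takes a point from camera to world coordinates). Camera axes: x right, y up, looking along -z (the intrinsics and any distortion apply to the point x, -y, -z); pixel columns grow to the right and rows downward; lengths in m; the calibration is good to about 2 mm. A picture is of the moment at which its call begins.
- ticket.close_job(): hands the job in; it is judged then, once.
The state is a dict: "time": time; "joint_positions": joint angles; "joint_vel": joint speeds; "joint_torque": joint torques, N m; "ee_pos": TCP position; "eef_rot": TCP orientation; "ft_force": force on the tool from outside, world axes, zero at the start; "torque": the same for the moment, N m; "width": finger opening in m; "grip_force": force on a finger pad.
Only numpy, scipy, OpenCV 4.12 (cv2) and the standard library are available. Lean on these libraries where they do the work, as an engineer would, in place of code of your own. Each camera call takes 0.05 s, during which the arm holds its last target. There are 200 camera calls.

## Working session

There is one attempt and no reset: what is moved stays moved. The work goes in short steps, Python scripts to look and compute and a shell command to move; the robot and the scene stay as the last step left them, time stands still between calls to the robot, and variables do not carry over. Pictures are saved under pics/ and viewed, at most 10 in all, crops included, and the job is handed in when it is done.

```bash
ls; mkdir -p pics
cat > h.py <<'E'
import numpy as np,cv2,pickle
from bench import monitor,cams,ticket,r
def snap(n,f):
    c=cams.camera(n); pickle.dump(c,open(f'pics/{f}.pkl','wb')); cv2.imwrite(f'pics/{f}.png',c['pixels']); return c
def load(f): return pickle.load(open(f'pics/{f}.pkl','rb'))
def world(c,u,v,d=None,z=None):
    h,w=c['z_map'].shape; f=h/2/np.tan(np.radians(c['vfov'])/2)
    K=np.array([[f,0,c['cx']],[0,f,c['cy']],[0,0,1.]])
    p=cv2.undistortPoints(np.array([[[u,v]]],float),K,np.array([c['k1'],0,0,0.]))[0,0]
    ray=np.array([p[0],-p[1],-1]);T=np.array(c['T'])
    if z is not None:
        rw=T[:3,:3]@ray; d=(z-T[2,3])/rw[2]
    elif d is None: d=float(np.median(c['z_map'][int(v)-1:int(v)+2,int(u)-1:int(u)+2]))
    return T[:3,:3]@(ray*d)+T[:3,3]
def cloud(c):
    h,w=c['z_map'].shape; f=h/2/np.tan(np.radians(c['vfov'])/2)
    K=np.array([[f,0,c['cx']],[0,f,c['cy']],[0,0,1.]])
    u,v=np.meshgrid(np.arange(w),np.arange(h))
    p=cv2.undistortPoints(np.stack([u,v],-1).reshape(-1,1,2).astype(float),K,np.array([c['k1'],0,0,0.]))[:,0].reshape(h,w,2)
    d=c['z_map'];P=np.stack([p[...,0]*d,-p[...,1]*d,-d],-1);T=np.array(c['T'])
    return P@T[:3,:3].T+T[:3,3]
E
python3 - <<'E'
from h import *
a=snap('scene','s0');b=snap('side','d0');
print(a['T'],a['vfov'],a['k1'],r.tcp_to_grasp); print(b['T']); print(monitor.read_state())
E
```

```text
pics
[[ 0.53733854 -0.51029332  0.67146707  1.29613282]
 [ 0.84331624  0.33381112 -0.42117438 -0.4198026 ]
 [-0.0092207   0.79257231  0.60970822  0.73057782]
 [ 0.          0.          0.          1.        ]] 48.353227391494 -0.10414705208875638 0.0187
[[ 0.99328202  0.09531165 -0.06562414  0.49658636]
 [-0.11450512  0.72761654 -0.67635992 -0.89330627]
 [-0.01671577  0.67933045  0.7336421   1.07428738]
 [ 0.          0.          0.          1.        ]]
{'time': 0.1, 'joint_positions': array([ 1.14939708,  0.33281149, -0.06469386,  1.46086843,  0.02163162,
        1.34990189, -0.0885199 ]), 'joint_vel': array([-0.00089016, -0.00080794, -0.00069312, -0.00250417,  0.00016213,
        0.00028896,  0.00030241]), 'joint_torque': array([ 1.65097244e-03, -6.24547434e+01,  2.48842308e-02, -3.90722179e+01,
       -6.14157482e-02,  3.65739560e-02,  1.76258422e-04]), 'ee_pos': array([ 0.24254116, -0.57563742,  0.22182644]), 'eef_rot': array([ 9.80185404e-01,  1.98081183e-01, -1.72685327e-04, -6.22941626e-04]), 'ft_force': array([-0.77181142, -0.47708671, -0.59562707]), 'torque': array([ 0.0021591 ,  0.02186611, -0.02730627]), 'grip_force': 0.0, 'width': 0.08685759752496207}
```

View pics/s0.png

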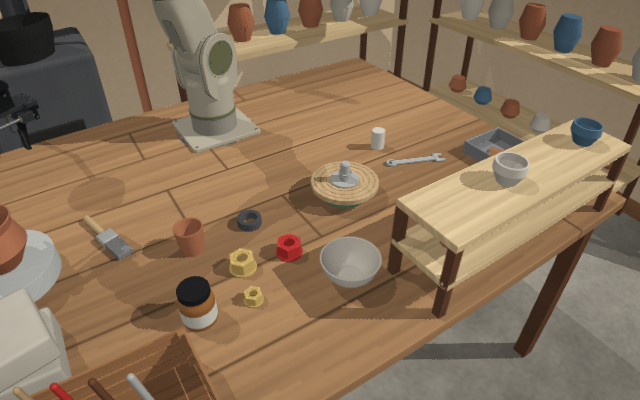

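View pics/d0.png

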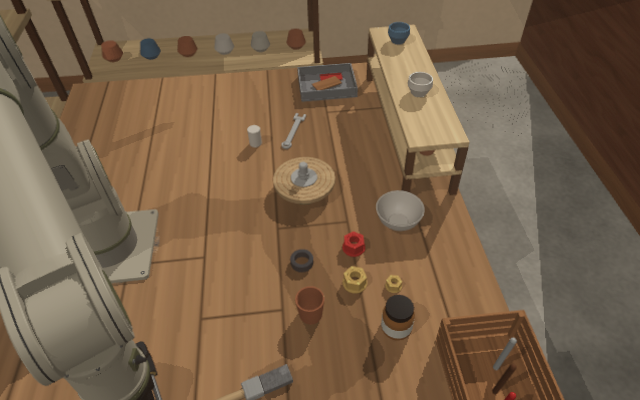

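Three nut-like things appear in the scene view: red at (289,247), small brass at (254,296) and large brass at (242,262). The red one is excluded and the larger brass one fits. In the side view it is at (354,280), and the stand's stud is at (303,170). Next I'll measure them and confirm in a crop.

Run:
```python
from h import *
out=[]
for f,nut,stud in (('s0',(242,262),(345,168)),('d0',(354,280),(303,170))):
    c=load(f);P=cloud(c)
    for nm,(u,v),R in (('nut',nut,20),('stud',stud,14),('small',(254,296) if f=='s0' else (394,284),12)):
        W=P[v-R:v+R,u-R:u+R].reshape(-1,3)
        if nm!='stud':
            lo,hi=(.028,.045) if nm=='nut' else (.015,.045)
        else: lo,hi=.094,.112
        m=(W[:,2]>lo)&(W[:,2]<hi);Q=W[m]
        print(f,nm,m.sum(),Q.mean(0).round(4),np.median(Q,0).round(4),Q.min(0).round(4),Q.max(0).round(4), (cv2.minEnclosingCircle(Q[:,:2].astype(np.float32))))
        if nm=='nut': top=W[(W[:,2]>.03)]; print(cv2.minAreaRect(top[:,:2].astype(np.float32)),np.percentile(W[:,2],[5,50,95,99]))
    u,v=nut;a=cv2.resize(c['pixels'][v-30:v+40,u-40:u+40],None,fx=5,fy=5,interpolation=cv2.INTER_CUBIC);out.append(a)
    # bat top
    W=P.reshape(-1,3);m=(abs(W[:,2]-.049)<.004);n=out and m.sum()
    s=world(c,*stud); m&=np.hypot(W[:,0]-s[0],W[:,1]-s[1])<.12;print('bat',m.sum(),cv2.minEnclosingCircle(W[m][:,:2].astype(np.float32)))
cv2.imwrite('pics/crop1.png',np.hstack(out))
```

```text
s0 nut 301 [ 0.6348 -0.1949  0.0327] [ 0.6347 -0.195   0.033 ] [ 0.6054 -0.2224  0.0281] [ 0.6614 -0.1675  0.0366] ((0.633607804775238, -0.1952492743730545), 0.029029546305537224)
((0.9538835287094116, -0.2942811846733093), (0.05030598118901253, 0.7281728982925415), 72.72130584716797) [-0.00210482  0.00122354  0.03417911  0.03573885]
s0 stud 53 [0.5401 0.1474 0.1003] [0.5408 0.1475 0.1009] [0.5269 0.1369 0.0944] [0.5495 0.1602 0.1042] ((0.5387855172157288, 0.1483193039894104), 0.01205451786518097)
s0 small 193 [ 0.7282 -0.2154  0.0221] [ 0.7299 -0.2153  0.0225] [ 0.7072 -0.2331  0.0153] [ 0.7458 -0.196   0.0266] ((0.7264288067817688, -0.2144940346479416), 0.01946408860385418)
bat 1910 ((0.5373435616493225, 0.14894218742847443), 0.09173162281513214)
d0 nut 258 [ 0.6297 -0.1968  0.0338] [ 0.63   -0.1975  0.0342] [ 0.6029 -0.2236  0.028 ] [ 0.6562 -0.1668  0.0386] ((0.6283477544784546, -0.1954222023487091), 0.02876623347401619)
((0.5783684253692627, -0.5324195623397827), (0.738085150718689, 0.05422819405794144), 81.43367767333984) [-0.00283691  0.00174669  0.03524381  0.03707333]
d0 stud 58 [0.5333 0.1459 0.1014] [0.5335 0.1437 0.1018] [0.5212 0.135  0.0943] [0.5442 0.1621 0.108 ] ((0.5337217450141907, 0.1486918330192566), 0.013766665942966938)
d0 small 134 [ 0.7255 -0.2178  0.0223] [ 0.7253 -0.2184  0.0228] [ 0.7083 -0.2371  0.0151] [ 0.7449 -0.1982  0.0293] ((0.7253143191337585, -0.21760259568691254), 0.019801774993538857)
bat 1634 ((0.5318315029144287, 0.14868976175785065), 0.09301867336034775)
```

View pics/crop1.png

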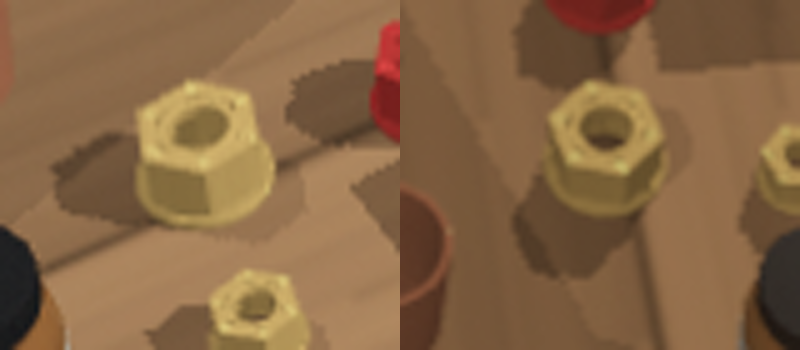

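The large brass nut, at the centre of both crops, is confirmed at about (0.631, -0.195). The small one is only about 40 mm wide. Now I'll move above it.

```bash
python3 -m crank '{"steps":[[[0.95,0.95,0],[0,0,1]],[[0.95,0.95,0],[0,0,1]],[[0.95,0.95,0],[0,0,1]],[[0.95,0.95,0],[0,0,1]],[[0.95,0.95,0],[0,0,1]],[[0.95,0.95,0],[0,0,1]],[[0.95,0.95,0],[0,0,1]],[[0.95,0.95,0],[0,0,1]],[[0.95,0.95,0],[0,0,1]],[[0.95,0.95,0],[0,0,1]]]}'
python3 -m crank '{"steps":[[[0.95,0.95,0],[0,0,0]],[[0.95,0.95,0],[0,0,0]],[[0.95,0.95,0],[0,0,0]],[[0.95,0.95,0],[0,0,0]],[[0.95,0.95,0],[0,0,0]],[[0,0,0],[0,0,0]],[[0,0,0],[0,0,0]],[[0,0,0],[0,0,0]],[[0,0,0],[0,0,0]]]}'
python3 - <<'E'
from h import *
c=snap('wrist','w0');print(c['T'],c['vfov']);s=monitor.read_state();print(s['ee_pos'],s['eef_rot'],s['joint_positions'])
E
```

```text
time: 0.93
ee_pos: [0.481, -0.3371, 0.2223]
eef_rot: [0.803, 0.595, -0.0, -0.0]
ft_force: [0.5, -0.8, -0.5]
width: 0.0873
grip_force: 0.0
time: 1.68
ee_pos: [0.5982, -0.2211, 0.2223]
eef_rot: [0.805, 0.593, -0.0, 0.0]
ft_force: [1.3, 0.5, -0.5]
width: 0.087
grip_force: 0.0
[[ 9.55095394e-01  2.83032457e-01  8.76665097e-02  6.22817288e-01]
 [-2.96298475e-01  9.12287416e-01  2.82734653e-01 -1.42360596e-01]
 [ 4.60300413e-05 -2.96014018e-01  9.55183594e-01  3.84772985e-01]
 [ 0.00000000e+00  0.00000000e+00  0.00000000e+00  1.00000000e+00]] 66.57856374560367
[ 0.59815624 -0.22121078  0.22248815] [ 8.05277311e-01  5.92898232e-01 -3.56214839e-04  1.08687120e-04] [ 0.60209221  0.39345196 -0.42710585  1.40599976  0.16323602  1.37722392
 -0.12904401]
```

View pics/w0.png

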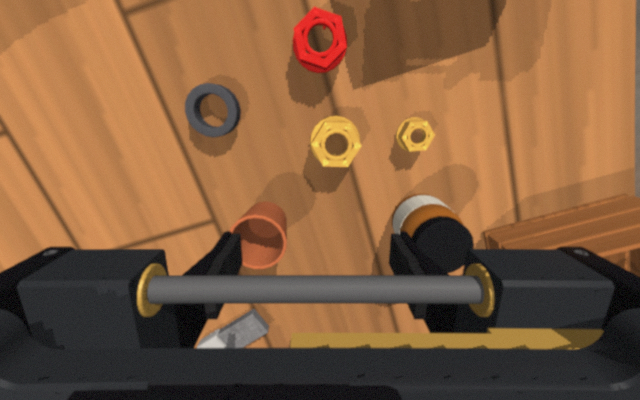

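The wrist view shows the large brass nut at (336,142), the small brass one at (416,134), the red one at (320,40), the cup at (260,240) and the jar at (435,230).

Run:
```python
from h import *
c=load('w0');P=cloud(c)[105:180,295:380];W=P.reshape(-1,3)
m=(W[:,2]>.028)&(W[:,2]<.042);Q=W[m];print(m.sum(),Q.mean(0),np.percentile(Q[:,2],[5,50,95]))
for a in range(0,60,4):
    t=np.radians(a+np.array([0,60,120]));s=Q[:,:2]@np.array([np.cos(t),np.sin(t)])
    print(a,((s.max(0)-s.min(0))*1000).round(1))
x=c['pixels'][107:177,296:376]
cv2.imwrite('pics/crop2.png',cv2.resize(x,None,fx=8,fy=8,interpolation=cv2.INTER_CUBIC))
```

```text
1256 [ 0.63235745 -0.19302035  0.03419152] [0.03264457 0.03431002 0.03557593]
0 [53.6 54.3 53.6]
4 [52.3 52.9 52.3]
8 [50.7 51.2 51. ]
12 [50.  50.  50.4]
16 [51.8 51.1 51.8]
20 [53.4 52.5 53. ]
24 [54.7 53.8 54.2]
28 [55.8 54.8 55.1]
32 [56.6 55.5 55.7]
36 [57.1 56.  56.1]
40 [57.3 56.2 56.3]
44 [57.3 56.2 56.1]
48 [57.  55.9 55.9]
52 [56.4 55.4 55.4]
56 [55.5 54.6 54.6]
```

View pics/crop2.png

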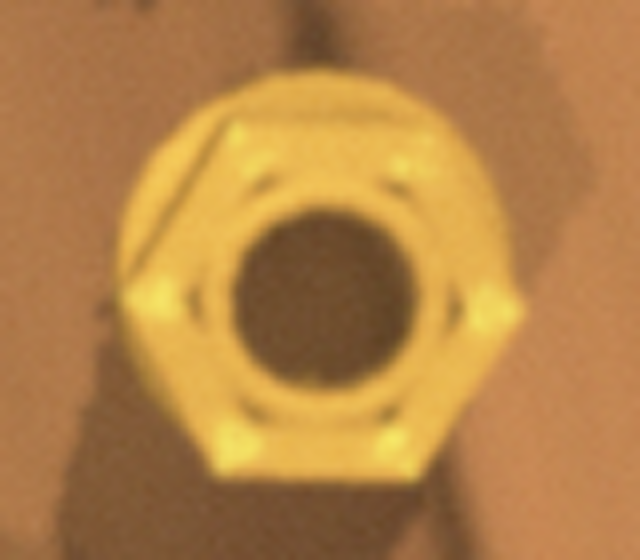

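Run:
```python
from h import *
n=np.array([.632,-.193])
for f in('s0','d0'):
    W=cloud(load(f)).reshape(-1,3)
    d=W[:,:2]-n
    for a in(11.5,-48.5,71.5):
        t=np.radians(a);y=d@[np.cos(t),np.sin(t)];x=d@[-np.sin(t),np.cos(t)]
        body=(abs(x)<.045)&(abs(y)<.105)&(W[:,2]>.06)&(W[:,2]<.3)
        fin=(abs(x)<.016)&(abs(y)<.066)&(abs(y)>.034)&(W[:,2]>.008)&(W[:,2]<.3)
        print(f,a,body.sum(),W[body][:,2].max() if body.any() else '',fin.sum(),W[body].mean(0) if body.any() else '')
w=load('w0')
print('cup',world(w,260,240,z=.07),'jar',world(w,440,240,z=.09),'ring',world(w,212,109,z=.02))
a=load('s0');print('cup',world(a,190,227,z=.07),'jar',world(a,195,288,z=.09),'ring',world(a,249,217,z=.022),'red',world(a,289,242,z=.034))
```

```text
s0 11.5 26 0.07128456441772724 0 [ 0.54185108 -0.24889742  0.06608426]
s0 -48.5 0  0 
s0 71.5 0  0 
d0 11.5 10 0.07205962902815455 1 [ 0.53852879 -0.25279546  0.06872131]
d0 -48.5 0  0 
d0 71.5 0  0 
cup [ 0.51923252 -0.26543366  0.07      ] jar [ 0.70750664 -0.31386934  0.09      ] ring [ 0.50755127 -0.11411244  0.02      ]
cup [ 0.52015401 -0.26305122  0.07      ] jar [ 0.71327846 -0.3203673   0.09      ] ring [ 0.50803284 -0.1152908   0.022     ] red [ 0.64901178 -0.08267268  0.034     ]
```

```bash
python3 -m crank '{"steps":[[[0.338,0.282,0],[0,0,-0.89]],[[0.338,0.282,0],[0,0,-0.89]],[[0.338,0.282,0],[0,0,-0.89]],[[0.338,0.282,0],[0,0,-0.89]],[[0,0,-0.8],[0,0,-0.89]],[[0,0,-1],[0,0,-0.89]],[[0,0,-1],[0,0,-0.89]],[[0,0,-1],[0,0,0]],[[0,0,-1],[0,0,0]],[[0,0,0],[0,0,0]]]}' 80 15
python3 -m crank '{"steps":[[[0,0,0],[0,0,0]],[[0,0,0],[0,0,0]],[[0,0,0],[0,0,0]]]}'
python3 - <<'E'
from h import *
c=snap('wrist','w1')
W=cloud(c).reshape(-1,3);d=np.hypot(W[:,0]-.632,W[:,1]+.193)
Q=W[(d<.04)&(W[:,2]>.029)&(W[:,2]<.042)];print(len(Q),Q.mean(0) if len(Q) else '')
s=monitor.read_state();q=s['eef_rot'];print(s['ee_pos'],q,2*np.degrees(np.arctan2(q[1],q[0])))
for a in range(0,24,3):
    t=np.radians(a+np.array([0,60,120]));v=Q[:,:2]@np.array([np.cos(t),np.sin(t)])
    print(a,((v.max(0)-v.min(0))*1000).round(1), ((v.max(0)+v.min(0))/2).round(4))
E
```

```text
time: 2.57
ee_pos: [0.6292, -0.1922, 0.0973]
eef_rot: [0.935, 0.355, -0.003, -0.002]
ft_force: [-0.9, 1.0, -0.3]
width: 0.0802
grip_force: 0.0
time: 2.82
ee_pos: [0.6338, -0.1921, 0.105]
eef_rot: [0.935, 0.356, 0.001, 0.001]
ft_force: [0.3, 0.1, 1.4]
width: 0.0803
grip_force: 0.0
2424 [ 0.63265873 -0.19301727  0.03400853]
[ 0.63376229 -0.19201634  0.10474088] [0.93459747 0.35570367 0.00123397 0.00097014] 41.67320793474662
0 [54.  54.4 54.1] [ 0.6321  0.1484 -0.4836]
3 [53.  53.3 53.1] [ 0.6211  0.1145 -0.5066]
6 [51.9 52.1 51.8] [ 0.6084  0.0803 -0.5281]
9 [50.8 50.9 50.5] [ 0.5939  0.0459 -0.5482]
12 [51.1 50.7 50. ] [ 0.5776  0.0111 -0.5667]
15 [52.1 51.9 51.1] [ 0.5601 -0.0234 -0.5837]
18 [53.3 53.1 52.3] [ 0.541  -0.0579 -0.5992]
21 [54.4 54.1 53.3] [ 0.5204 -0.0923 -0.613 ]
```

```bash
python3 -m crank '{"steps":[[[-0.06,-0.04,-0.8],[0,0,-0.1]],[[0,0,-0.9],[0,0,0]],[[0,0,-0.9],[0,0,0]],[[0,0,-0.6],[0,0,0]],[[0,0,-0.4],[0,0,0]],[[0,0,-0.22],[0,0,0]],[[0,0,0],[0,0,0]],[[0,0,0],[0,0,0]],[[0,0,0],[0,0,0]]]}'
python3 -m crank '{"steps":[[[0,0,0],[0,0,0]],[[0,0,0],[0,0,0]],[[0,0,0],[0,0,0]],[[0,0,0],[0,0,0]],[[0,0,0],[0,0,0]],[[0,0,0],[0,0,0]]]}' 40 15
```

```text
time: 3.62
ee_pos: [0.6322, -0.1927, 0.0085]
eef_rot: [0.936, 0.352, 0.001, 0.001]
ft_force: [-0.8, 0.7, -0.0]
width: 0.0801
grip_force: 0.0
time: 4.12
ee_pos: [0.6314, -0.1926, 0.0072]
eef_rot: [0.936, 0.352, 0.0, 0.0]
ft_force: [0.2, -0.6, 0.4]
width: 0.0498
grip_force: 15.0
```

```bash
python3 -m crank '{"steps":[[[0,0,0.4],[0,0,0]],[[0,0,0.8],[0,0,0]],[[0,0,1],[0,0,0]],[[0,0,1],[0,0,0]],[[0,0.2,1],[0,0,0]],[[-0.1,0.5,1],[0,0,0.4]],[[-0.3,0.9,1],[0,0,0.7]],[[-0.37,1,0.7],[0,0,0.7]],[[-0.37,1,0.3],[0,0,0.7]],[[-0.37,1,0],[0,0,0.7]]]}'
python3 -m crank '{"steps":[[[-0.37,1,0],[0,0,0.7]],[[-0.37,1,0],[0,0,0.7]],[[-0.37,1,0],[0,0,0.7]],[[-0.37,1,0],[0,0,0.7]],[[-0.37,1,0],[0,0,0.7]],[[-0.37,0.6,0],[0,0,0.5]],[[-0.28,0.3,0],[0,0,0.3]],[[0,0,0],[0,0,0]],[[0,0,0],[0,0,0]],[[0,0,0],[0,0,0]]]}'
python3 -m crank '{"steps":[[[0,0,0],[0,0,0]],[[0,0,0],[0,0,0]],[[0,0,0],[0,0,0]],[[0,0,0],[0,0,0]]]}'
python3 - <<'E'
from h import *
c=snap('wrist','w2')
W=cloud(c).reshape(-1,3);s=monitor.read_state();q=s['eef_rot'];print(s['ee_pos'],q,2*np.degrees(np.arctan2(q[1],q[0])),s['joint_positions'])
d=np.hypot(W[:,0]-.535,W[:,1]-.148)
for lo,hi,R in((.099,.106,.03),(.085,.106,.03),(.046,.051,.11),(.0505,.055,.045)):
    Q=W[(d<R)&(W[:,2]>lo)&(W[:,2]<hi)]
    print(lo,hi,len(Q), Q.mean(0) if len(Q) else '', cv2.minEnclosingCircle(Q[:,:2].astype(np.float32)) if len(Q) else '')
E
```

```text
time: 4.95
ee_pos: [0.5939, -0.0763, 0.1901]
eef_rot: [0.877, 0.48, 0.001, 0.001]
ft_force: [-0.5, 0.4, -2.1]
width: 0.0495
grip_force: 15.0
time: 5.78
ee_pos: [0.5316, 0.0682, 0.187]
eef_rot: [0.774, 0.633, -0.0, 0.0]
ft_force: [1.6, 0.3, -2.7]
width: 0.05
grip_force: 15.0
time: 6.12
ee_pos: [0.5312, 0.0696, 0.187]
eef_rot: [0.774, 0.634, -0.0, -0.0]
ft_force: [0.5, -0.3, -2.8]
width: 0.0494
grip_force: 15.0
[0.53112816 0.06969828 0.18699778] [ 7.73479860e-01  6.33820878e-01  1.17523862e-05 -3.90068679e-05] 78.66517194620242 [ 0.31548336  0.2104473  -0.59741443  1.72072725  0.12412306  1.24839488
 -0.50894028]
0.099 0.106 770 [0.53567501 0.15048838 0.10174773] ((0.5355230569839478, 0.15045617520809174), 0.012658420950174332)
0.085 0.106 847 [0.53564361 0.15058093 0.10143366] ((0.5355769395828247, 0.15038707852363586), 0.012854117900133133)
0.046 0.051 24057 [0.5367411  0.15746098 0.04840653] ((0.53546142578125, 0.15036378800868988), 0.08981075882911682)
0.0505 0.055 4145 [0.53615036 0.15163471 0.05234914] ((0.5363661646842957, 0.14543546736240387), 0.04298371821641922)
```

View pics/w2.png

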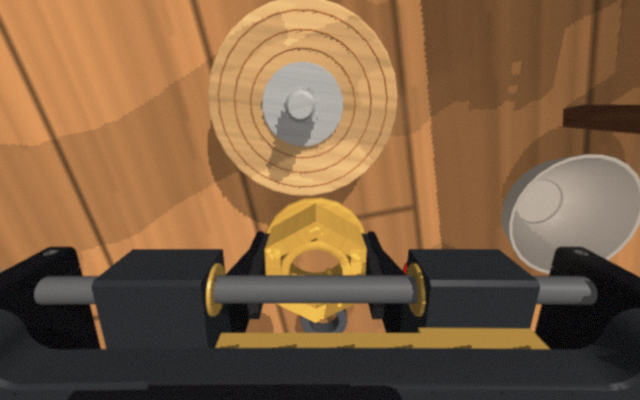

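Run:
```python
from h import *
c=load('w2');P=cloud(c);t=np.array([.5311,.0697]);a=np.radians(78.67)
d=P[...,:2]-t;x=d@[np.cos(a),np.sin(a)];y=d@[np.sin(a),-np.cos(a)];z=P[...,2]
hsv=cv2.cvtColor(c['pixels'],cv2.COLOR_BGR2HSV)
m=(hsv[...,0]>18)&(hsv[...,0]<32)&(hsv[...,1]>120)&(np.hypot(x,y)<.045)&(z>.17)&(z<.225)
print(m.sum(),np.histogram(z[m],bins=np.arange(.17,.226,.004)))
top=m&(z>.205);print('top x',np.percentile(x[top],[0,1,50,99,100]).round(4),'y',np.percentile(y[top],[0,1,99,100]).round(4),np.median(z[top]))
fl=m&(z<.192);print('fl',fl.sum(),x[fl].max(),np.hypot(x,y)[fl].max())
Q=np.c_[x[fl],y[fl]]; r_=np.hypot(*Q.T); 
# outer rim fit
ang=np.degrees(np.arctan2(Q[:,1],Q[:,0]));E=np.array([Q[(abs(ang-b)<2)][np.argmax(r_[abs(ang-b)<2])] for b in range(-50,51,4) if (abs(ang-b)<2).any()])
A=np.c_[2*E,np.ones(len(E))];s=np.linalg.lstsq(A,(E**2).sum(1),rcond=None)[0];print('rim c',s[:2],'R',np.sqrt(s[2]+s[0]**2+s[1]**2),len(E))
```

```text
6281 (array([   0,    0,    0,  593,  667,  218,  228,  221,  257,  283, 1850,
       1964,    0]), array([0.17 , 0.174, 0.178, 0.182, 0.186, 0.19 , 0.194, 0.198, 0.202,
       0.206, 0.21 , 0.214, 0.218, 0.222]))
top x [-0.0293 -0.026   0.0136  0.0276  0.0287] y [-0.0258 -0.0241  0.0248  0.0261] 0.2139502957904735
fl 1367 0.03062276995332653 0.03088690655263038
rim c [0.00051294 0.00035471] R 0.03003175073136134 26
```

The nut is centred on the TCP to within 0.5 mm, with its underside about 7 mm below it. The stud is at (0.5355, 0.1504), stud (300,103) in the wrist view. I'll move over it and go down to just above the landing height.

```bash
python3 -m crank '{"steps":[[[0.044,0.5,0],[0,0,0]],[[0.044,0.9,0],[0,0,0]],[[0.044,0.9,0],[0,0,0]],[[0.044,0.63,0],[0,0,0]],[[0,0.3,-0.6],[0,0,0]],[[0,0,-0.8],[0,0,0]],[[0,0,-0.6],[0,0,0]],[[0,0,-0.4],[0,0,0]],[[0,0,0],[0,0,0]],[[0,0,0],[0,0,0]]]}'
python3 -m crank '{"steps":[[[0,0,0],[0,0,0]],[[0,0,0],[0,0,0]],[[0,0,0],[0,0,0]],[[0,0,0],[0,0,0]]]}'
```

```text
time: 7.0
ee_pos: [0.5354, 0.1505, 0.1271]
eef_rot: [0.773, 0.634, -0.0, -0.0]
ft_force: [0.8, 0.2, -1.0]
width: 0.0496
grip_force: 15.0
time: 7.33
ee_pos: [0.5358, 0.1508, 0.1277]
eef_rot: [0.773, 0.634, 0.0, 0.0]
ft_force: [-0.0, -0.0, -2.2]
width: 0.0506
grip_force: 15.0
```

```bash
python3 -m crank '{"steps":[[[0,0,-0.4],[0,0,0]],[[0,0,-0.4],[0,0,0]],[[0,0,-0.1],[0,0,0]],[[0,0,-0.1],[0,0,0]],[[0,0,-0.1],[0,0,0]],[[0,0,0],[0,0,0]]]}'
python3 -m crank '{"steps":[[[0,0,-0.1],[0,0,0]],[[0,0,-0.1],[0,0,0]],[[0,0,-0.1],[0,0,0]],[[0,0,-0.1],[0,0,0]],[[0,0,0],[0,0,0]],[[0,0,0],[0,0,0]]]}'
```

```text
time: 7.83
ee_pos: [0.5352, 0.1507, 0.099]
eef_rot: [0.773, 0.634, -0.0, -0.0]
ft_force: [0.5, 0.1, -2.3]
width: 0.05
grip_force: 15.0
time: 8.33
ee_pos: [0.5353, 0.1507, 0.0894]
eef_rot: [0.773, 0.634, -0.0, -0.0]
ft_force: [0.3, -0.3, -2.7]
width: 0.0496
grip_force: 15.0
```

```bash
python3 -m crank '{"steps":[[[0,0,-0.08],[0,0,0]],[[0,0,-0.08],[0,0,0]],[[0,0,-0.08],[0,0,0]],[[0,0,-0.08],[0,0,0]],[[0,0,0],[0,0,0]],[[0,0,0],[0,0,0]]]}'
python3 -m crank '{"steps":[[[0,0,-0.04],[0,0,0]],[[0,0,-0.04],[0,0,0]],[[0,0,-0.04],[0,0,0]],[[0,0,-0.04],[0,0,0]],[[0,0,0],[0,0,0]]]}'
```

```text
time: 8.83
ee_pos: [0.5353, 0.1507, 0.0814]
eef_rot: [0.773, 0.634, -0.0, -0.0]
ft_force: [-0.4, -0.4, -3.4]
width: 0.0496
grip_force: 15.0
time: 9.25
ee_pos: [0.5353, 0.1506, 0.0773]
eef_rot: [0.773, 0.634, -0.0, -0.0]
ft_force: [-0.3, -0.5, -1.7]
width: 0.0498
grip_force: 15.0
```

```bash
for i in 1 ; do python3 -m crank '{"steps":[[[0,0,-0.03],[0,0,0]],[[0,0,-0.03],[0,0,0]],[[0,0,0],[0,0,0]]]}'; python3 -m crank '{"steps":[[[0,0,-0.03],[0,0,0]],[[0,0,-0.03],[0,0,0]],[[0,0,0],[0,0,0]]]}';python3 -m crank '{"steps":[[[0,0,-0.03],[0,0,0]],[[0,0,-0.03],[0,0,0]],[[0,0,0],[0,0,0]]]}'; done; python3 -c "
from h import *
s=monitor.read_state();print(s['torque'])"
```

```text
time: 9.5
ee_pos: [0.5354, 0.1507, 0.076]
eef_rot: [0.773, 0.634, -0.0, 0.0]
ft_force: [-0.4, -0.7, -2.1]
width: 0.0502
grip_force: 15.0
time: 9.75
ee_pos: [0.5353, 0.1507, 0.0744]
eef_rot: [0.773, 0.634, -0.0, -0.0]
ft_force: [-0.6, -0.0, -1.7]
width: 0.0497
grip_force: 15.0
time: 10.0
ee_pos: [0.5353, 0.1507, 0.0729]
eef_rot: [0.773, 0.634, -0.0, -0.0]
ft_force: [-0.5, -0.5, -2.4]
width: 0.0499
grip_force: 15.0
[-0.00452833 -0.01763474 -0.04163555]
```

```bash
python3 -m crank '{"steps":[[[0,0,-0.03],[0,0,0]],[[0,0,-0.03],[0,0,0]],[[0,0,0],[0,0,0]]]}'; python3 -m crank '{"steps":[[[0,0,-0.03],[0,0,0]],[[0,0,0],[0,0,0]],[[0,0,0],[0,0,0]]]}'; python3 -c "
from h import *
s=monitor.read_state();print(s['torque'],s['ee_pos'])"
```

```text
time: 10.25
ee_pos: [0.5353, 0.1507, 0.0714]
eef_rot: [0.773, 0.634, -0.0, -0.0]
ft_force: [-0.1, 0.1, -3.1]
width: 0.0496
grip_force: 15.0
time: 10.5
ee_pos: [0.5354, 0.1507, 0.0708]
eef_rot: [0.773, 0.634, -0.0, -0.0]
ft_force: [-0.8, 0.0, -1.8]
width: 0.0497
grip_force: 15.0
[-0.04195964  0.00583816  0.02684775] [0.5353787  0.15074169 0.07075898]
```

```bash
python3 -m crank '{"steps":[[[0,0,-0.03],[0,0,0]],[[0,0,-0.03],[0,0,0]],[[0,0,0],[0,0,0]]]}'; python3 -m crank '{"steps":[[[0,0,-0.03],[0,0,0]],[[0,0,-0.03],[0,0,0]],[[0,0,0],[0,0,0]]]}'; python3 -c "
from h import *
s=monitor.read_state();print(s['torque'],s['ee_pos'])"
```

```text
time: 10.75
ee_pos: [0.5354, 0.1507, 0.0691]
eef_rot: [0.773, 0.634, -0.0, -0.0]
ft_force: [-0.3, -0.6, -2.0]
width: 0.0499
grip_force: 15.0
time: 11.0
ee_pos: [0.5354, 0.1507, 0.0676]
eef_rot: [0.773, 0.634, -0.0, -0.0]
ft_force: [0.1, -0.1, -2.1]
width: 0.0499
grip_force: 15.0
[-0.03944469 -0.07020813 -0.00161351] [0.53535167 0.15066899 0.06764168]
```

```bash
cat > nz.py <<'E'
from h import *
s=monitor.read_state();q=s['eef_rot'];p=s['ee_pos'];yaw=2*np.degrees(np.arctan2(q[1],q[0]))
c=snap('wrist','n%d'%int(s['time']*100));P=cloud(c);d=P[...,:2]-p[:2];z=P[...,2]
hsv=cv2.cvtColor(c['pixels'],cv2.COLOR_BGR2HSV)
m=(hsv[...,0]>18)&(hsv[...,0]<32)&(hsv[...,1]>120)&(np.hypot(d[...,0],d[...,1])<.036)&(z>.06)&(z<p[2]+.04)
zz=z[m];t=np.percentile(zz,95);top=np.median(zz[zz>t-.006])
st=z[(np.hypot(d[...,0],d[...,1])<.010)&(z>.097)&(z<.107)]
st=np.median(st) if len(st)>5 else np.nan
print('yaw %.2f tcp'%yaw,p.round(4),'top %.4f under-washer %.4f stud %.4f off %.4f'%(top,top-.034-.052,st,p[2]-top+.034),'F',s['ft_force'].round(1),'M',s['torque'].round(3))
if len(__import__('sys').argv)>1:
    Q=P[m&(z>top-.004)][:,:2]
    best=min(range(0,600),key=lambda a:sum(np.ptp(Q@np.array([np.cos(t),np.sin(t)])) for t in np.radians(a/10+np.array([0,60,120]))))
    print('flat angle',best/10,'tool y',(yaw-90)%60)
E
python3 nz.py 1
```

```text
yaw 78.69 tcp [0.5354 0.1507 0.0676] top 0.0947 under-washer 0.0087 stud 0.1019 off 0.0070 F [ 0.1 -0.1 -2.1] M [-0.039 -0.07  -0.002]
flat angle 48.5 tool y 48.693586856997655
```

Now 8.7 mm above the washer with no contact force, so this nut has gone straight into the entry gaps. I'll feel for the gap floor.

```bash
python3 -m crank '{"steps":[[[0,0,-0.03],[0,0,0]],[[0,0,0],[0,0,0]],[[0,0,0],[0,0,0]]]}'; python3 -m crank '{"steps":[[[0,0,-0.03],[0,0,0]],[[0,0,0],[0,0,0]],[[0,0,0],[0,0,0]]]}';python3 -m crank '{"steps":[[[0,0,-0.02],[0,0,0]],[[0,0,0],[0,0,0]],[[0,0,0],[0,0,0]]]}'; python3 nz.py
```

```text
time: 11.3
ee_pos: [0.5354, 0.1507, 0.067]
eef_rot: [0.773, 0.634, 0.0, 0.0]
ft_force: [0.2, 0.5, -2.9]
width: 0.0501
grip_force: 15.0
time: 11.55
ee_pos: [0.5354, 0.1507, 0.0663]
eef_rot: [0.773, 0.634, -0.0, 0.0]
ft_force: [0.6, -0.2, -2.2]
width: 0.0499
grip_force: 15.0
time: 11.8
ee_pos: [0.5354, 0.1507, 0.0658]
eef_rot: [0.773, 0.634, -0.0, 0.0]
ft_force: [-0.2, -0.6, -2.8]
width: 0.0499
grip_force: 15.0
yaw 78.70 tcp [0.5354 0.1507 0.0658] top 0.0928 under-washer 0.0068 stud 0.1018 off 0.0069 F [-0.2 -0.6 -2.8] M [-0.068 -0.075  0.02 ]
```

6.8 mm above the washer: this is the gap. Now I'll back off gently, watching Mz.

```bash
cat > m.py <<'E'
from h import *
s=monitor.read_state();q=s['eef_rot'];print('yaw %.2f z %.4f'%(2*np.degrees(np.arctan2(q[1],q[0])),s['ee_pos'][2]),'F',s['ft_force'].round(1),'M',s['torque'].round(3))
E
python3 -m crank '{"steps":[[[0,0,0],[0,0,0.2]],[[0,0,0],[0,0,0]],[[0,0,0],[0,0,0]]]}'>/dev/null; python3 m.py; python3 -m crank '{"steps":[[[0,0,0],[0,0,0.2]],[[0,0,0],[0,0,0]],[[0,0,0],[0,0,0]]]}'>/dev/null; python3 m.py
```

```text
yaw 79.71 z 0.0658 F [-0.7 -0.5 -2.3] M [-0.074  0.144  0.008]
yaw 80.70 z 0.0657 F [-2.2 -0.9 -1.6] M [-0.219  0.309 -0.024]
```

```bash
python3 -m crank '{"steps":[[[0,0,0],[0,0,0.1]],[[0,0,0],[0,0,0]],[[0,0,0],[0,0,0]]]}'>/dev/null; python3 m.py; python3 -m crank '{"steps":[[[0,0,0],[0,0,0.1]],[[0,0,0],[0,0,0]],[[0,0,0],[0,0,0]]]}'>/dev/null; python3 m.py
```

```text
yaw 81.20 z 0.0658 F [-1.7 -0.4 -2.2] M [-0.173  0.473 -0.138]
yaw 81.70 z 0.0657 F [-3.5 -1.6 -2.1] M [-0.213  0.643 -0.14 ]
```

Mz is about -0.14 N m at 81°, which is the anticlockwise stop, so the teeth are in the gaps. Joint 7 doesn't have the range for 120° clockwise from here. I'll ease off, let go, turn the open gripper +60° and regrip lightly.

```bash
python3 -m crank '{"steps":[[[0,0,0],[0,0,-0.3]],[[0,0,0],[0,0,-0.2]],[[0,0,0],[0,0,-0.1]],[[0,0,0],[0,0,0]]]}' >/dev/null; python3 m.py
python3 -m crank '{"steps":[[[0,0,0],[0,0,0]],[[0,0,0],[0,0,0]],[[0,0,0],[0,0,0]],[[0,0,0],[0,0,0]],[[0,0,0],[0,0,0]],[[0,0,0],[0,0,0]]]}' 74 8
python3 nz.py 1
```

```text
yaw 78.65 z 0.0659 F [-1.  -0.1 -1.5] M [-0.195  0.188 -0.043]
time: 13.68
ee_pos: [0.5355, 0.1508, 0.0659]
eef_rot: [0.773, 0.634, 0.0, 0.0]
ft_force: [-0.1, 0.1, -0.8]
width: 0.0729
grip_force: 0.0
yaw 78.70 tcp [0.5355 0.1508 0.0659] top 0.0920 under-washer 0.0060 stud 0.1018 off 0.0079 F [-0.1  0.1 -0.8] M [ 0.011 -0.047 -0.012]
flat angle 48.3 tool y 48.69918064877869
```

```bash
python3 -m crank '{"steps":[[[0,0,0],[0,0,0.5]],[[0,0,0],[0,0,1]],[[0,0,0],[0,0,1]],[[0,0,0],[0,0,1]],[[0,0,0],[0,0,1]],[[0,0,0],[0,0,1]],[[0,0,0],[0,0,1]],[[0,0,0],[0,0,1]],[[0,0,0],[0,0,1]],[[0,0,0],[0,0,1]]]}' >/dev/null
python3 -m crank '{"steps":[[[0,0,0],[0,0,1]],[[0,0,0],[0,0,1]],[[0,0,0],[0,0,0.4]],[[0,0,0],[0,0,0]],[[0,0,0],[0,0,0]],[[0,0,0],[0,0,0]]]}' >/dev/null;python3 m.py
python3 -m crank '{"steps":[[[0,0,0],[0,0,0]],[[0,0,0],[0,0,0]],[[0,0,0],[0,0,0]],[[0,0,0],[0,0,0]],[[0,0,0],[0,0,0]],[[0,0,0],[0,0,0]]]}' 40 8
python3 nz.py 1; python3 -c "
from h import *
print(monitor.read_state()['joint_positions'])"
```

```text
yaw 138.11 z 0.0658 F [0.7 0.6 0.4] M [-0.017 -0.196  0.026]
time: 15.57
ee_pos: [0.5352, 0.1506, 0.0658]
eef_rot: [0.357, 0.934, -0.0, -0.0]
ft_force: [-1.2, -1.4, 2.0]
width: 0.0499
grip_force: 8.0
yaw 138.20 tcp [0.5352 0.1506 0.0658] top 0.0921 under-washer 0.0061 stud 0.1021 off 0.0077 F [-1.2 -1.4  2. ] M [-0.09   0.226  0.012]
flat angle 47.3 tool y 48.195156580534274
[ 0.30251958  0.44448241 -0.79503414  1.78532308  0.35890175  1.0633594
  0.2191529 ]
```

```bash
python3 -m crank '{"steps":[[[0,0,0],[0,0,-0.4]],[[0,0,0],[0,0,-0.4]],[[0,0,-0.003],[0,0,-0.4]],[[0,0,-0.005],[0,0,-0.4]],[[0,0,0],[0,0,0]]]}' >/dev/null; python3 m.py
python3 -m crank '{"steps":[[[0,0,-0.005],[0,0,-0.4]],[[0,0,-0.005],[0,0,-0.4]],[[0,0,-0.005],[0,0,-0.4]],[[0,0,-0.005],[0,0,-0.4]],[[0,0,0],[0,0,0]]]}' >/dev/null;python3 nz.py 1
```

```text
yaw 130.10 z 0.0654 F [-0.2 -0.3 -2.5] M [-0.015 -0.076 -0.007]
yaw 122.17 tcp [0.5353 0.1507 0.065 ] top 0.0912 under-washer 0.0052 stud 0.1021 off 0.0078 F [-0.8  0.4 -1.3] M [-0.046 -0.119  0.015]
flat angle 30.8 tool y 32.171945291929035
```

```bash
python3 -m crank '{"steps":[[[0,0,-0.006],[0,0,-0.5]],[[0,0,-0.006],[0,0,-0.5]],[[0,0,-0.006],[0,0,-0.5]],[[0,0,-0.006],[0,0,-0.5]],[[0,0,-0.006],[0,0,-0.5]],[[0,0,-0.006],[0,0,-0.5]],[[0,0,-0.006],[0,0,-0.5]],[[0,0,-0.006],[0,0,-0.5]],[[0,0,0],[0,0,0]]]}' >/dev/null; python3 m.py
python3 -m crank '{"steps":[[[0,0,-0.006],[0,0,-0.5]],[[0,0,-0.006],[0,0,-0.5]],[[0,0,-0.006],[0,0,-0.5]],[[0,0,-0.006],[0,0,-0.5]],[[0,0,-0.006],[0,0,-0.5]],[[0,0,-0.006],[0,0,-0.5]],[[0,0,-0.006],[0,0,-0.5]],[[0,0,-0.006],[0,0,-0.5]],[[0,0,0],[0,0,0]]]}' >/dev/null;python3 nz.py 1
```

```text
yaw 102.20 z 0.0639 F [ 1.2 -0.3 -1.4] M [-0.004 -0.127 -0.008]
yaw 82.25 tcp [0.5354 0.1509 0.0627] top 0.0889 under-washer 0.0029 stud 0.1017 off 0.0078 F [-0.7 -0.1 -1.4] M [ 0.038 -0.086  0.007]
flat angle 52.1 tool y 52.24519472270346
```

```bash
python3 -m crank '{"steps":[[[0,0,-0.006],[0,0,-0.5]],[[0,0,-0.006],[0,0,-0.5]],[[0,0,-0.006],[0,0,-0.5]],[[0,0,-0.006],[0,0,-0.5]],[[0,0,-0.006],[0,0,-0.5]],[[0,0,-0.006],[0,0,-0.5]],[[0,0,-0.006],[0,0,-0.5]],[[0,0,-0.006],[0,0,-0.5]],[[0,0,0],[0,0,0]]]}' >/dev/null; python3 m.py
python3 -m crank '{"steps":[[[0,0,-0.006],[0,0,-0.5]],[[0,0,-0.006],[0,0,-0.5]],[[0,0,-0.006],[0,0,-0.5]],[[0,0,-0.006],[0,0,-0.5]],[[0,0,-0.006],[0,0,-0.5]],[[0,0,-0.006],[0,0,-0.5]],[[0,0,0],[0,0,0]]]}' >/dev/null;python3 nz.py 1
```

```text
yaw 62.26 z 0.0615 F [-0.1 -0.3 -1.6] M [ 0.028 -0.076 -0.012]
yaw 47.28 tcp [0.5355 0.1508 0.0607] top 0.0868 under-washer 0.0008 stud 0.1019 off 0.0078 F [ 0.1  0.  -1.5] M [-0.063 -0.062  0.011]
flat angle 16.6 tool y 17.28349321378697
```

```bash
python3 -m crank '{"steps":[[[0,0,-0.006],[0,0,-0.5]],[[0,0,-0.006],[0,0,-0.5]],[[0,0,0],[0,0,0]]]}' >/dev/null; python3 m.py
python3 -m crank '{"steps":[[[0,0,-0.006],[0,0,-0.5]],[[0,0,-0.006],[0,0,-0.5]],[[0,0,0],[0,0,0]]]}' >/dev/null; python3 m.py
python3 -m crank '{"steps":[[[0,0,-0.006],[0,0,-0.5]],[[0,0,0],[0,0,0]]]}' >/dev/null; python3 nz.py 1
```

```text
yaw 42.28 z 0.0604 F [ 0.2  0.  -0.6] M [-0.019 -0.074  0.011]
yaw 37.29 z 0.0601 F [ 0.  -0.  -1.2] M [-0.048 -0.083  0.014]
yaw 34.81 tcp [0.5357 0.1509 0.0601] top 0.0863 under-washer 0.0003 stud 0.1019 off 0.0078 F [0.6 0.8 0. ] M [ 0.079 -0.182 -0.017]
flat angle 4.9 tool y 4.814818574440736
```

```bash
python3 -m crank '{"steps":[[[0,0,-0.006],[0,0,-0.5]],[[0,0,0],[0,0,0]],[[0,0,0],[0,0,0]]]}' >/dev/null; python3 m.py
python3 -m crank '{"steps":[[[0,0,-0.006],[0,0,-0.5]],[[0,0,0],[0,0,0]],[[0,0,0],[0,0,0]]]}' >/dev/null; python3 nz.py 1
```

```text
yaw 32.39 z 0.0600 F [0.8 0.3 1.4] M [ 0.038 -0.303  0.017]
yaw 29.85 tcp [0.5358 0.1507 0.0599] top 0.0862 under-washer 0.0002 stud 0.1020 off 0.0077 F [2.3 0.7 2.4] M [-0.034 -0.504  0.032]
flat angle 59.7 tool y 59.853152770102895
```

```bash
python3 -m crank '{"steps":[[[0,0,0],[0,0,-0.5]],[[0,0,0],[0,0,0]],[[0,0,0],[0,0,0]]]}' >/dev/null; python3 m.py
python3 -m crank '{"steps":[[[0,0,0],[0,0,-0.5]],[[0,0,0],[0,0,0]],[[0,0,0],[0,0,0]]]}' >/dev/null; python3 nz.py 1
```

```text
yaw 27.32 z 0.0599 F [2.  0.6 4.1] M [-0.173 -0.635  0.02 ]
yaw 24.83 tcp [0.5356 0.1507 0.0598] top 0.0862 under-washer 0.0002 stud 0.1020 off 0.0077 F [ 2.8 -0.5  5.7] M [-0.132 -0.596  0.002]
flat angle 55.1 tool y 54.8270302436525
```

The height hasn't changed over the last 7.5° and the vertical force is rising gently, so the flange is on the washer. Release and rise.

```bash
python3 -m crank '{"steps":[[[0,0,0],[0,0,0]],[[0,0,0],[0,0,0]],[[0,0,0],[0,0,0]],[[0,0,0],[0,0,0]],[[0,0,0],[0,0,0]],[[0,0,0],[0,0,0]]]}' 80
python3 nz.py 1
python3 -m crank '{"steps":[[[0,0,0.3],[0,0,0]],[[0,0,0.5],[0,0,0]],[[0,0,0.8],[0,0,0]],[[0,0,0.8],[0,0,0]],[[0,0,0.8],[0,0,0]],[[0,0,0.8],[0,0,0]],[[-0.4,-0.8,0],[0,0,0]],[[-0.4,-0.8,0],[0,0,0]],[[0,0,0],[0,0,0]],[[0,0,0],[0,0,0]]]}'
python3 - <<'E'
from h import *
for n in('wrist','scene'):
    c=snap(n,'e_'+n);P=cloud(c).reshape(-1,3);d=np.hypot(P[:,0]-.5355,P[:,1]-.1507)
    Q=P[(d<.035)&(P[:,2]>.08)&(P[:,2]<.093)];S=P[(d<.011)&(P[:,2]>.096)];B=P[(d<.085)&(d>.05)&(abs(P[:,2]-.048)<.006)]
    print(n,[np.median(x[:,2]).round(4) for x in(Q,S,B) if len(x)],Q.mean(0))
a=load('s0')['pixels'];b=load('e_scene')['pixels']
cv2.imwrite('pics/end.png',np.vstack([cv2.resize(b[60:360,120:520],(800,600))]))
E
```

```text
time: 21.75
ee_pos: [0.5352, 0.1507, 0.0594]
eef_rot: [0.977, 0.214, -0.0, 0.0]
ft_force: [-0.4, 0.1, 0.3]
width: 0.0779
grip_force: 0.0
yaw 24.71 tcp [0.5352 0.1507 0.0594] top 0.0862 under-washer 0.0002 stud 0.1021 off 0.0072 F [-0.4  0.1  0.3] M [-0.001  0.02   0.014]
flat angle 55.2 tool y 54.70775178132523
time: 22.63
ee_pos: [0.5156, 0.1098, 0.1609]
eef_rot: [0.977, 0.213, 0.001, 0.0]
ft_force: [0.5, 0.4, -0.2]
width: 0.0799
grip_force: 0.0
wrist [np.float64(0.0863), np.float64(0.2494), np.float64(0.0484)] [0.53711351 0.1512761  0.08624488]
scene [np.float64(0.0857), np.float64(0.3312), np.float64(0.048)] [0.54360903 0.14553312 0.08582398]
```

View pics/end.png

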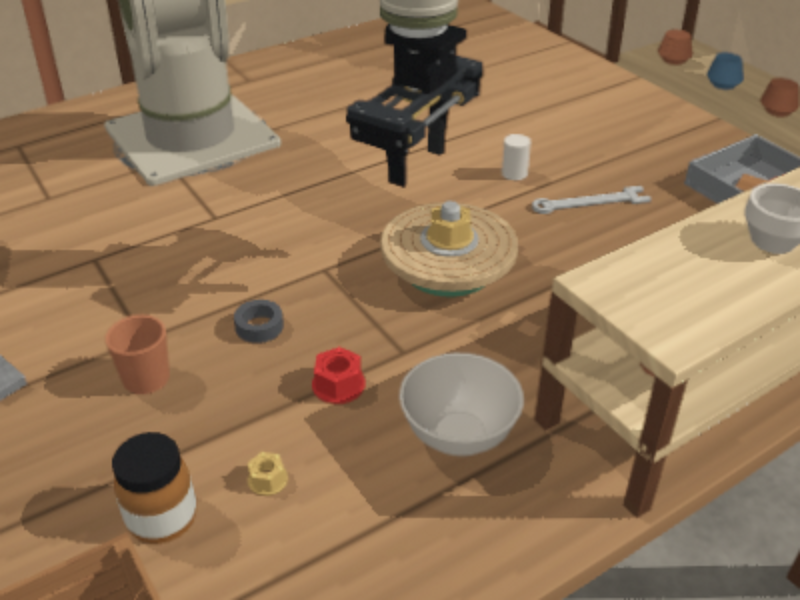

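The nut sits on the washer at (450,238) in the enlarged view, the gripper is clear, and everything else is where it was.

```bash
python3 -c "
from bench import ticket
print(ticket.close_job())"
```

```text
the job is handed in; nothing more can be done
None
```

The large brass nut is screwed fully down onto the washer (about 113° clockwise) and released, and the job is handed in at about 23 s of the 72 s. It went straight into the entry gaps, so backing off took only about 3°, to a light stop that read about 0.14 N m (just over the 0.1 N m stop threshold). Nothing else was moved.

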